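Check the measuring wheel's hub, kick its stand down and hold it upright

TASK

The wheel has just been refitted to the measuring wheel lying on the bench. While it still lies on its side, turn the wheel by hand at least one full turn either way to see that the hub runs free, then flip the kickstand over centre until it snaps fully down. Then stand the frame up on its tyre and finish holding it by the tube stub, still and truly upright, not leaning on its stand, so that I can tighten the axle nut; do not let go, and leave the tin, the spanner and the tape where they are.

Things in the scene. Friction and masses are not known exactly. Their poses are not given: they have to be found in the camera images.
- measuring_wheel: Frame of a measuring wheel without its handle, 0.9 kg in all: black counter housing, fork arm on the left, aluminium tube stub. Axes: x rolling direction, y left, z up when upright. Origin in the wheel's mid-plane, 120 mm above the tyre's lowest point. Starts lying on its left side: y axis down, z level, origin 30 mm above the bench. Housing x -32..28, y -22..30, z 28..70 mm.
- stub_grip (a point): Where to hold the frame: a point on the axis of the tube stub, at (0, 0, 106) mm of the frame. The tube is 25 mm across and runs along frame z from a collar ending at z = 79 to its open end at 128 mm. Its axis is 30 mm above the bench while the frame lies.
- hub (a point): Centre of the orange wheel, at (0, 0, -50) mm of the frame. Tyre 140 mm across, 20 wide (y -10..10). Hub radius 14, axle nut up to y = -25. Three spokes, 12 wide and 12 thick (y -6..6), leave open windows from radius 14 to 56 mm. Under the windows lies only the fork arm (from y = 13, 42 wide, running from the hub to the housing).
- wheel (a joint): Turn of the wheel, rad, counted on over many turns, 0 at the start. Positive turns about the frame's +y: clockwise seen from above while it lies. At 0 one spoke points along -x of the frame, the other two 60 degrees either side of +x. It runs easily: friction about 0.005 N m. Pushed hard, the lying frame slides.
- kickstand (a joint): Angle of the kickstand, rad: 0 = folded against its stop, 1.62 = fully down against its stop. An over-centre spring, about 0.13 N m, pulls it back to 0 below the dead centre at 0.81 and snaps it on to 1.62 beyond it.
- stand_pivot (a point): Pivot of the kickstand, right of the housing at (-20, -35, 50) mm of the frame. The leg, a 12 mm steel rod 157 mm long, swings about the axis (0.02, -0.99, 0.13) (frame axes, right-hand rule) from direction (-0.98, 0, 0.17) folded to (-0.13, -0.13, -0.98) down: anticlockwise seen from above while the frame lies.
- stand_mid (a point): Point on the axis of the kickstand leg, 90 mm from its pivot: a good place to push. 65 mm above the bench while folded, rising to 77 mm as the leg swings down.
- stand_foot (a point): Centre of the kickstand's black rubber foot (8 mm radius), 157 mm from the pivot. With the stand down and the frame truly upright the foot hangs 7 mm clear of the bench; let go, the frame leans over on it by about 10 degrees.
- gear_cover (a point): Centre of the outer face of the hub's round black gear cover, at (0, 30, -50) mm of the frame, radius 25 mm; the frame lies on this face and on the housing's side. Raised from lying, it tips first on the cover's edge away from the housing (y 30, z -75 mm), then on the tyre's left edge (y 10, z -120 mm).
- grease_tin: Bystander: small grease tin, green side and pale lid, 66 mm across, 34 mm high, standing loose; origin at the centre of its underside.
- spanner: Bystander: double-ended steel spanner, 22 x 120 x 6 mm, lying loose; origin at the centre of its underside.
- tape_roll: Bystander: roll of yellow tape, 83 mm across, 18 mm high, lying loose; origin at the centre of its underside.

How it is judged:
By the outcome, as a careful person would: the job done as asked, in the order asked, and still so for the second after the job is handed in, while the arm keeps its last pose, push and grip.
It also fails if it takes over 67 s, if anything falls off the work surface, if the arm or the gripper's body presses on something with over 40 N, if the wrist force passes 120 N, or if a joint passes its speed limit or range.

ROBOT

A 6-joint arm with a two-finger parallel gripper is mounted at the origin on a cart in front of the work surface, level with it; the furniture and walls round the work are solid. World frame = base frame: x ahead of the robot, y to its left, z up, the work surface at z = 0. Lengths are in m, angles in rad, forces in N, time in s.
With the tool pointing down it reaches from about 0.275 to 0.85 m from the base axis. Payload 5.2 kg.
Tool frame: the origin (TCP) lies between the finger pads; the fingertips stand 19 mm ahead of it and the grasp point (between the pads) is the TCP; y points along the fingers, z is the direction in which the jaws open and shut, and the axes are right-handed (so a half turn about y gives the same grasp; the last joint's range is limited). The gripper opens to 85 mm and grips with 20 to 120 N. Pads are 22 mm wide; open, the fingers measure 114 mm over their backs; the gripper's body (76 mm by 85 mm) begins 54 mm behind the grasp point. The pads swing forward as they close: fully open they stand 13 mm farther back than shut.
Start: joints at [1.068, 0.259, 1.535, -0, 1.348, -0.203], TCP at [0.162, 0.525, 0.25] pointing down, gripper open.
Joint ranges: [-3.14, 3.14], [-0.91, 2.08], [0.19, 2.58], [-1.22, 4.36], [0.22, 2.71], [-3.12, 3.12]. Speed limits (rad/s): [2.57, 2.57, 3.14, 3.14, 3.14, 3.14].

INTERFACE

Orientations are given as a rotation vector (axis times angle).
In Python, from workcell import get_obs, grab_frame, camera_info, ctrl, finder gives the robot as it stands.
- The arm moves only by the tool arm_command, never from a script. Its argument "increments" is a list of rows, each a list of 3 entries, a list of its own where there are three numbers: the turn, a rotation vector about the tool's x, y, z in rad, then the shift along the tool's x, y, z in mm, then the finger opening in mm, from 0 to 85.4. In form: [[[ax, ay, az], [tx, ty, tz], hand], ...]. A call has 1 to 20 rows; each row is the pose to reach, as a shift and turn from the pose commanded when the call began, along the tool's axes at that moment; what a row does not reach only later rows make up. A row lasts 1/12 s, in which the tool goes at most 41.7 mm and 7.16 degrees, less where a joint would pass 70% of its speed; a pose out of reach is approached as far as the arm can. A call with a gripper value outside its range is refused whole. The fingers move at their own pace and stop on an object; "newtons" is the grip in N (left out, the last holds). Time passes only in rows, so rows that repeat a pose let the fingers close. It gives the time, the measured TCP pose, the force and the opening at its end, in the units of the state.
- get_obs(): the state, without advancing time (a new reading comes with each control period).
- grab_frame(name): name is "scene" or "top" or "wrist"; returns the picture (420x560x3 uint8, red, green, blue); there is no depth.
- camera_info(name): a dict with "fx", "fy", "cx", "cy" (pixels), "position" and "orientation" of the camera in the world. Camera axes: x right, y up, looking along -z (the intrinsics and any distortion apply to the point x, -y, -z); pixel columns grow to the right and rows downward; lengths in m; the calibration is good to about 2 mm. A picture is of the moment at which its call begins: read the wrist's pose just before it. camera_info takes no time and is no camera call; for the wrist camera it gives the pose at the moment of the call.
- ctrl.job_done(): hands the job in, once; it reports no verdict.
Trained networks look in the newest picture that a camera, given by its name, has taken for a name from the list of things; names that differ only in an ending like _2 or _b are one class to them, and where a whole thing is asked for, a point or a joint stands for the part that bears it (a point fixed in the world has none). Each returns a list of dicts, best first, with "conf" (0 to 1); they miss things now and then, are a little off and sometimes report something else, mostly with a low value. They report only what shows in the picture. A call takes as long as a camera call.
- finder.cut_out(camera, thing): "pixels" (420x560 bool, what is visible of it) and "box" ([left, top, right, bottom] in pixels, round what is visible of it).
The state is a dict: "clock": time; "qpos": joint angles; "joint_velocities": joint speeds; "effort": joint torques, N m; "tcp_pos": TCP position; "tcp_rot": TCP orientation; "wrist_force": force on the tool from outside, world axes, zero at the start; "ft_torque": the same for the moment, N m; "opening": finger opening in m.
Only numpy, scipy, OpenCV 4.12 (cv2) and the standard library are available. Lean on these libraries where they do the work, as an engineer would, in place of code of your own. Each camera call takes 0.05 s, during which the arm holds its last target. There are 200 camera calls.

## Working session

There is one attempt and no reset: what is moved stays moved. The work goes in short steps, Python scripts to look and compute and a tool call to move; the robot and the scene stay as the last step left them, time stands still between calls to the robot, and variables do not carry over. Pictures are saved under pics/ and viewed, about 8 in all and at most 12, crops included, and the job is handed in when it is done.

Besides the shell and the picture viewer there is one more tool, called after "Request:" as name(argument=value, ...) on one line, values as JSON. arm_command: Moves the arm, as the interface text tells. Its arguments: {"type":"object","properties":{"increments":{"type":"array","items":{"type":"array"}},"newtons":{"type":"number"}},"required":["increments"]}

```bash
ls; mkdir -p pics; cat > h.py <<'E'
import numpy as np, cv2
from scipy.spatial.transform import Rotation as R
from workcell import get_obs, grab_frame, camera_info, ctrl, finder
np.set_printoptions(precision=4, suppress=True)
def Rm(o):
    o=np.array(o,float)
    return o if o.shape==(3,3) else (R.from_rotvec(o).as_matrix() if o.size==3 else R.from_quat(o).as_matrix())
def proj(ci,P):
    c=(np.atleast_2d(P)-np.array(ci['position']))@Rm(ci['orientation'])
    return np.c_[ci['cx']+ci['fx']*c[:,0]/-c[:,2], ci['cy']+ci['fy']*(-c[:,1])/-c[:,2]]
def ray(ci,uv,z):
    uv=np.atleast_2d(uv).astype(float)
    d=np.c_[(uv[:,0]-ci['cx'])/ci['fx'],-(uv[:,1]-ci['cy'])/ci['fy'],-np.ones(len(uv))]@Rm(ci['orientation']).T
    p=np.array(ci['position']); return p+d*((z-p[2])/d[:,2])[:,None]
def save(img,n): cv2.imwrite('pics/'+n+'.png',img[:,:,::-1])
E
python3 - <<'E'
from h import *
print(get_obs())
for c in ('scene','top'):
    ci=camera_info(c); print(c,ci)
    im=grab_frame(c); save(im,c+'0'); 
    for t in ('measuring_wheel','hub','wheel','kickstand','stand_foot','stub_grip','grease_tin','spanner','tape_roll'):
        for r in finder.cut_out(c,t)[:2]:
            ys,xs=np.nonzero(r['pixels']); m=np.array([xs.mean(),ys.mean()])
            print(t,round(r['conf'],2),np.round(r['box']),m,ray(ci,m,0.03)[0])
E
```

```text
pics
{'clock': 0.0, 'qpos': array([ 1.0682,  0.2593,  1.5361,  0.    ,  1.348 , -0.2028]), 'joint_velocities': array([-0.0021,  0.0005,  0.0013, -0.0012,  0.0002,  0.0004]), 'effort': array([ -0.0012, -44.6033, -29.057 ,  -0.0003,   0.0119,  -0.    ]), 'tcp_pos': array([0.1622, 0.525 , 0.2495]), 'tcp_rot': array([-1.5597,  0.2358, -0.2348]), 'wrist_force': array([0.0889, 0.0659, 0.3138]), 'ft_torque': array([-0.0396, -0.0267,  0.0147]), 'opening': 0.08524743226311413}
scene {'fx': 529.4953741204802, 'fy': 529.4953741204802, 'cx': 271.9169081347861, 'cy': 213.01239177160315, 'position': array([-0.1717, -0.5518,  0.7474]), 'orientation': array([ 0.9692, -0.3697, -0.6844])}
measuring_wheel 0.63 [214. 180. 287. 254.] [248.7548 225.1709] [0.5266 0.2985 0.03  ]
hub 0.75 [214. 181. 287. 255.] [249.1479 225.7265] [0.5257 0.2959 0.03  ]
wheel 0.68 [212. 218. 274. 258.] [242.6099 235.7404] [0.4856 0.2734 0.03  ]
wheel 0.29 [215. 182. 257. 202.] [236.4655 191.6207] [0.6119 0.4499 0.03  ]
kickstand 0.64 [214. 180. 264. 210.] [238.7482 192.7482] [0.6125 0.4408 0.03  ]
stand_foot 0.66 [215. 179. 2
[... 679 characters left out ...]
6 [196. 168. 297. 253.] [261.8532 213.1923] [0.5291 0.2938 0.03  ]
hub 0.6 [194. 164. 298. 256.] [261.7931 213.3936] [0.5286 0.294  0.03  ]
wheel 0.64 [247. 203. 294. 254.] [269.8399 227.7291] [0.4887 0.272  0.03  ]
kickstand 0.87 [194. 190. 260. 205.] [224.4594 194.7688] [0.5819 0.3973 0.03  ]
stand_foot 0.84 [195. 193. 255. 199.] [222.4618 194.9382] [0.5815 0.4029 0.03  ]
stub_grip 0.75 [194. 164. 297. 255.] [263.045  213.8642] [0.5272 0.2906 0.03  ]
grease_tin 0.6 [342. 213. 369. 234.] [356.7957 224.4087] [0.4953 0.0346 0.03  ]
spanner 0.47 [362. 244. 400. 265.] [379.3822 252.9936] [ 0.4168 -0.0237  0.03  ]
tape_roll 0.96 [356. 186. 387. 215.] [371.0405 201.4385] [ 0.5584 -0.0064  0.03  ]
```

```bash
python3 - <<'E'
import cv2,numpy as np
a=cv2.imread('pics/top0.png')[140:290,170:420]; a=cv2.resize(a,(800,480),interpolation=cv2.INTER_CUBIC)
cv2.imwrite('pics/topc.png',a)
E
```

```text
(no output)
```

View pics/topc.png

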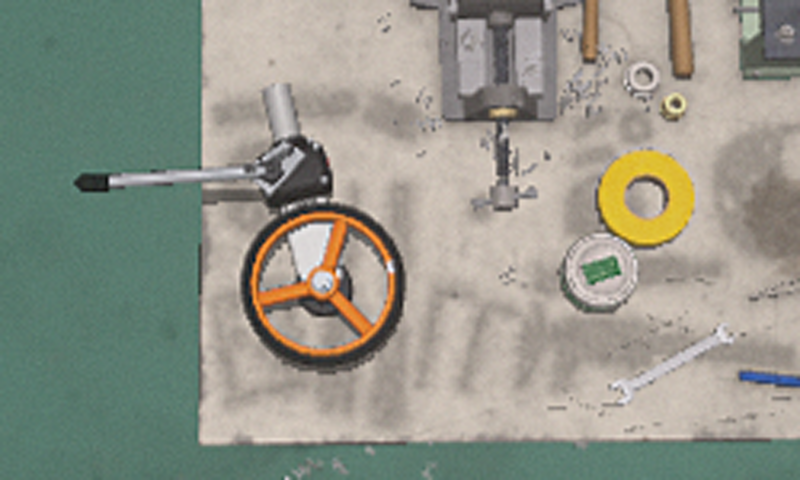

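View pics/scene0.png

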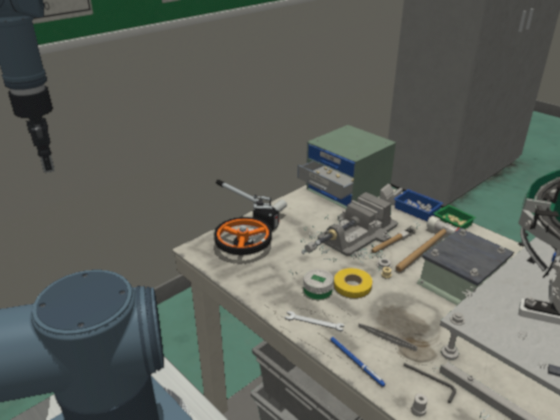

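The top crop shows the wheel lying with its hub at about full-image (271,228). The stub points away from the robot, with its end near (257,168), and the leg points left (+y) to about (194,197). The tin, tape and spanner are well to the right. Next I compute the poses and the approach move.

```bash
cat >> h.py <<'E'
def cmd(p,Rt,o=None):
    "turn (rad) and shift (mm) in tool axes from the present pose to world pose p,Rt"
    o=o or get_obs(); R0=Rm(o['tcp_rot'])
    return R.from_matrix(R0.T@Rt).as_rotvec(), 1000*R0.T@(np.array(p)-o['tcp_pos'])
def orange(im):
    h=cv2.cvtColor(im,cv2.COLOR_RGB2HSV); return ((h[...,0]>3)&(h[...,0]<16)&(h[...,1]>170)&(h[...,2]>120)).astype(np.uint8)
E
python3 - <<'E'
from h import *
o=get_obs(); print(Rm(o['tcp_rot']))
for c in ('top','scene'):
    ci=camera_info(c); im=cv2.imread(f'pics/{c}0.png')[:,:,::-1]
    n,l,s,ce=cv2.connectedComponentsWithStats(orange(im)); k=1+np.argmax(s[1:,4]); 
    pts=np.argwhere(l==k)[:,::-1]; hull=cv2.convexHull(pts.astype(np.int32)); e=cv2.fitEllipse(hull)
    print(c,s[k],ce[k],e[0],ray(ci,e[0],.036),ray(ci,ce[k],.036))
ci=camera_info('top')
uv=np.array([[170+278/3.2,140+88/3.2],[170+288/3.2,140+134/3.2],[170+90/3.2,140+182/3.2],[170+250/3.2,140+172/3.2],[170+205/3.2,140+443/3.2],[170+200/3.2,140]])
print(ray(ci,uv[:2],.04),ray(ci,uv[2:4],.065),ray(ci,uv[4:],0))
w=camera_info('wrist'); print(w); R0=Rm(o['tcp_rot']); print(R0.T@(w['position']-o['tcp_pos']), R0.T@Rm(w['orientation']))
a=np.deg2rad(12);d=np.array([np.cos(a),np.sin(a),0]); y=np.array([0,0,-1.]); 
for s in (1,-1):
    zx=np.cross(d,y)*s   # tool z option
    x=np.cross(y,zx); Rt=np.c_[x,y,zx]; print(s,Rt,cmd([0.50,0.27,0.30],Rt))
E
```

```text
[[ 0.9554  0.      0.2953]
 [-0.2953 -0.      0.9554]
 [ 0.     -1.     -0.    ]]
top [248 206  45  45 438] [269.2717 227.1142] (270.349609375, 228.2020721435547) [[0.4866 0.2704 0.036 ]] [[0.4896 0.2733 0.036 ]]
scene [217 219  52  29 462] [242.3701 230.0216] (242.56382751464844, 232.6128387451172) [[0.4886 0.2768 0.036 ]] [[0.4955 0.2857 0.036 ]]
[[0.6558 0.3068 0.04  ]
 [0.615  0.2982 0.04  ]] [[0.5702 0.4638 0.065 ]
 [0.5772 0.3287 0.065 ]] [[0.3531 0.3724 0.    ]
 [0.7479 0.3798 0.    ]]
{'fx': 350.89900919560415, 'fy': 350.89900919560415, 'cx': 275.90220653820865, 'cy': 216.35623657991852, 'position': array([0.0903, 0.5481, 0.3744]), 'orientation': array([-0.2623, -0.1938,  1.2599])}
[-0.0756 -0.1241  0.0004] [[ 0.0006 -0.9539 -0.3   ]
 [-0.0004  0.3    -0.9539]
 [ 1.      0.0007 -0.0002]]
1 [[ 0.9781  0.     -0.2079]
 [ 0.2079  0.      0.9781]
 [ 0.     -1.      0.    ]] (array([ 0.    , -0.5092,  0.    ]), array([ 397.9737,  -49.6591, -144.3758]))
-1 [[-0.9781  0.      0.2079]
 [-0.2079  0.     -0.9781]
 [-0.     -1.     -0.    ]] (array([-0.    ,  2.6324,  0.0001]), array([ 397.9737,  -49.6591, -144.3758]))
```

Request:
arm_command(increments=[[[0,-0.51,0],[398,-50,-144],0],[[0,-0.51,0],[398,-50,-144],0],[[0,-0.51,0],[398,-50,-144],0],[[0,-0.51,0],[398,-50,-144],0],[[0,-0.51,0],[398,-50,-144],0],[[0,-0.51,0],[398,-50,-144],0],[[0,-0.51,0],[398,-50,-144],0],[[0,-0.51,0],[398,-50,-144],0],[[0,-0.51,0],[398,-50,-144],0],[[0,-0.51,0],[398,-50,-144],0],[[0,-0.51,0],[398,-50,-144],0],[[0,-0.51,0],[398,-50,-144],0],[[0,-0.51,0],[398,-50,-144],0],[[0,-0.51,0],[398,-50,-144],0]])

```text
clock: 2.17
tcp_pos: [0.4996, 0.2705, 0.3]
tcp_rot: [-1.564, -0.164, 0.166]
wrist_force: [-0.2, 0.2, -0.1]
opening: 0.0
```

```bash
python3 - <<'E'
from h import *
o=get_obs(); print(o['clock'],o['qpos'],o['tcp_pos'],o['opening'],o['wrist_force'])
ci=camera_info('wrist'); im=grab_frame('wrist'); save(im,'w1')
n,l,s,ce=cv2.connectedComponentsWithStats(orange(im)); k=1+np.argmax(s[1:,4])
pts=np.argwhere(l==k)[:,::-1]; e=cv2.fitEllipse(cv2.convexHull(pts.astype(np.int32))); print(s[k],e, ray(ci,e[0],.036),ray(ci,ce[k],.036))
E
```

```text
2.1667 [ 0.2997  0.2646  1.406   0.0006  1.472  -1.481 ] [0.4996 0.2705 0.3   ] 4.4091825794799704e-05 [-0.2348  0.1724 -0.0779]
[ 223  108  112  111 2092] ((278.3354797363281, 162.95626831054688), (109.99819946289062, 110.9825439453125), 94.99019622802734) [[0.4837 0.27   0.036 ]] [[0.4924 0.2753 0.036 ]]
```

View pics/w1.png

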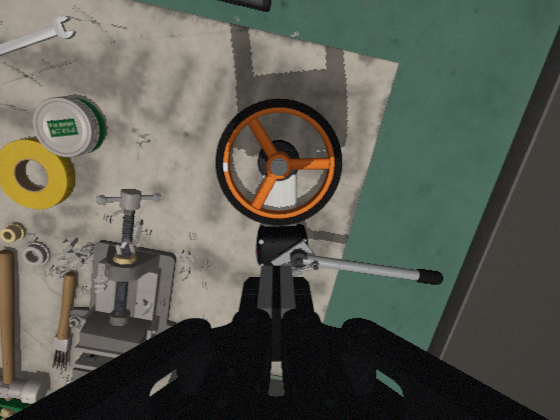

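The wrist view shows the hub at (278,163). One spoke points right (frame −x), and the leg runs to its foot at about (432,277). Top and wrist cameras agree: hub ≈ (0.4845, 0.2705), frame z at yaw ≈ 12°. Dipping the closed fingers into a window.

Request:
arm_command(increments=[[[0,0,0],[15,40,20.5],0],[[0,0,0],[15,80,20.5],0],[[0,0,0],[15,120,20.5],0],[[0,0,0],[15,160,20.5],0],[[0,0,0],[15,195,20.5],0],[[0,0,0],[15,220,20.5],0],[[0,0,0],[15,240,20.5],0],[[0,0,0],[15,250,20.5],0],[[0,0,0],[15,255,20.5],0],[[0,0,0],[15,255,20.5],0]])

```text
clock: 3.05
tcp_pos: [0.5097, 0.2942, 0.045]
tcp_rot: [-1.565, -0.165, 0.167]
wrist_force: [-0.6, -0.0, 0.3]
opening: 0.0002
```

```bash
python3 - <<'E'
from h import *
o=get_obs(); print(o['tcp_pos'],o['wrist_force'])
im=grab_frame('wrist'); save(im[60:330,130:490],'w2')
for a in (60,260): print([[round(35*(np.sin(np.deg2rad(p))-np.sin(np.deg2rad(a))),1),0,round(35*(np.cos(np.deg2rad(p))-np.cos(np.deg2rad(a))),1)] for p in range(a+12 if a==60 else a+12,a+12*20,12)])
E
```

```text
[0.5097 0.2942 0.045 ] [-0.5504 -0.0281  0.3233]
[[np.float64(3.0), 0, np.float64(-6.7)], [np.float64(4.5), 0, np.float64(-13.8)], [np.float64(4.5), 0, np.float64(-21.2)], [np.float64(3.0), 0, np.float64(-28.3)], [np.float64(0.0), 0, np.float64(-35.0)], [np.float64(-4.3), 0, np.float64(-40.9)], [np.float64(-9.7), 0, np.float64(-45.8)], [np.float64(-16.1), 0, np.float64(-49.5)], [np.float64(-23.0), 0, np.float64(-51.7)], [np.float64(-30.3), 0, np.float64(-52.5)], [np.float64(-37.6), 0, np.float64(-51.7)], [np.float64(-44.5), 0, np.float64(-49.5)], [np.float64(-50.9), 0, np.float64(-45.8)], [np.float64(-56.3), 0, np.float64(-40.9)], [np.float64(-60.6), 0, np.float64(-35.0)], [np.float64(-63.6), 0, np.float64(-28.3)], [np.float64(-65.1), 0, np.float64(-21.2)], [np.float64(-65.1), 0, np.float64(-13.8)], [np.float64(-63.6), 0, np.float64(-6.7)]]
[[np.float64(-0.5), 0, np.float64(7.3)], [np.float64(0.5), 0, np.float64(14.5)], [np.float64(3.0), 0, np.float64(21.4)], [np.float64(6.9), 0, np.float64(27.6)], [np.float64(12.0), 0, np.float64(32.9)], [np.float64(18.0), 0, np.float64(37.0)], [np.float64(24.8), 0, np.float64(39.7)], [np.float64(32.0), 0, np.float64(41.0)], [np.float64(39.3), 0, np.float64(40.7)], [np.float64(46.4), 0, np.float64(39.0)], [np.float64(53.0), 0, np.float64(35.8)], [np.float64(58.8), 0, np.float64(31.3)], [np.float64(63.5), 0, np.float64(25.6)], [np.float64(66.9), 0, np.float64(19.2)], [np.float64(68.9), 0, np.float64(12.2)], [np.float64(69.4), 0, np.float64(4.9)], [np.float64(68.4), 0, np.float64(-2.4)], [np.float64(65.9), 0, np.float64(-9.3)], [np.float64(62.0), 0, np.float64(-15.5)]]
```

View pics/w2.png

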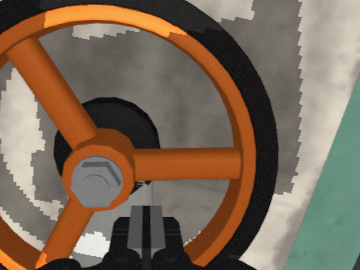

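The fingers stand in the window between spokes, with the nut at crop (95,178) and the force near zero. Sweeping clockwise.

Request:
arm_command(increments=[[[0,0,0],[3,0,-6.7],0],[[0,0,0],[4.5,0,-13.8],0],[[0,0,0],[4.5,0,-21.2],0],[[0,0,0],[3,0,-28.3],0],[[0,0,0],[0,0,-35],0],[[0,0,0],[-4.3,0,-40.9],0],[[0,0,0],[-9.7,0,-45.8],0],[[0,0,0],[-16.1,0,-49.5],0],[[0,0,0],[-23,0,-51.7],0],[[0,0,0],[-30.3,0,-52.5],0],[[0,0,0],[-37.6,0,-51.7],0],[[0,0,0],[-44.5,0,-49.5],0],[[0,0,0],[-50.9,0,-45.8],0],[[0,0,0],[-56.3,0,-40.9],0],[[0,0,0],[-60.6,0,-35],0],[[0,0,0],[-63.6,0,-28.3],0],[[0,0,0],[-65.1,0,-21.2],0],[[0,0,0],[-65.1,0,-13.8],0],[[0,0,0],[-63.6,0,-6.7],0],[[0,0,0],[-60.6,0,0],0]])

```text
clock: 4.77
tcp_pos: [0.4511, 0.2818, 0.0453]
tcp_rot: [-1.565, -0.165, 0.166]
wrist_force: [-1.1, -0.1, 0.6]
opening: 0.0002
```

```bash
python3 - <<'E'
from h import *
o=get_obs(); print(o['tcp_pos'],o['wrist_force'],o['ft_torque'])
for c in ('top',):
    ci=camera_info(c); im=grab_frame(c); save(im,c+'1')
    n,l,s,ce=cv2.connectedComponentsWithStats(orange(im)); k=1+np.argmax(s[1:,4]); print(s[k])
cv2.imwrite('pics/top1c.png',cv2.resize(cv2.imread('pics/top1.png')[150:270,180:320],None,fx=4,fy=4))
im=grab_frame('wrist'); save(im,'w3')
a=300
print([[round(float(35*(np.sin(np.deg2rad(p))-np.sin(np.deg2rad(a)))),1),0,round(float(35*(np.cos(np.deg2rad(p))-np.cos(np.deg2rad(a)))),1)] for p in range(a+12,a+12*20,12)])
E
```

```text
[0.4511 0.2818 0.0453] [-1.075  -0.0604  0.6042] [-0.0431  0.0395  0.0208]
[271 243  16   8  21]
[[4.3, 0, 5.9], [9.7, 0, 10.8], [16.1, 0, 14.5], [23.0, 0, 16.7], [30.3, 0, 17.5], [37.6, 0, 16.7], [44.5, 0, 14.5], [50.9, 0, 10.8], [56.3, 0, 5.9], [60.6, 0, -0.0], [63.6, 0, -6.7], [65.1, 0, -13.8], [65.1, 0, -21.2], [63.6, 0, -28.3], [60.6, 0, -35.0], [56.3, 0, -40.9], [50.9, 0, -45.8], [44.5, 0, -49.5], [37.6, 0, -51.7]]
```

View pics/w3.png

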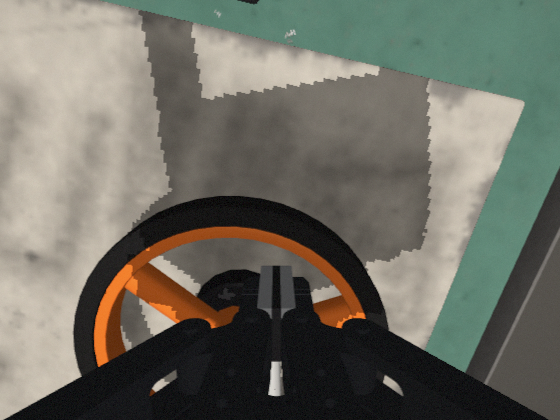

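Request:
arm_command(increments=[[[0,0,0],[4.3,0,5.9],0],[[0,0,0],[9.7,0,10.8],0],[[0,0,0],[16.1,0,14.5],0],[[0,0,0],[23,0,16.7],0],[[0,0,0],[30.3,0,17.5],0],[[0,0,0],[37.6,0,16.7],0],[[0,0,0],[44.5,0,14.5],0],[[0,0,0],[50.9,0,10.8],0],[[0,0,0],[56.3,0,5.9],0],[[0,0,0],[60.6,0,0],0],[[0,0,0],[63.6,0,-6.7],0],[[0,0,0],[65.1,0,-13.8],0],[[0,0,0],[65.1,0,-21.2],0],[[0,0,0],[63.6,0,-28.3],0],[[0,0,0],[60.6,0,-35],0],[[0,0,0],[56.3,0,-40.9],0],[[0,0,0],[50.9,0,-45.8],0],[[0,0,0],[56.3,0,-40.9],0],[[0,0,0],[60.6,0,-35],0],[[0,0,0],[60.6,0,-35],0]])

```text
clock: 6.53
tcp_pos: [0.5189, 0.2607, 0.0457]
tcp_rot: [-1.564, -0.167, 0.164]
wrist_force: [0.0, -0.2, -0.5]
opening: 0.0002
```

```bash
python3 - <<'E'
from h import *
o=get_obs(); print(o['tcp_pos'],o['wrist_force'],o['ft_torque'])
im=grab_frame('wrist'); save(im,'w4')
print(camera_info('wrist'))
E
```

```text
[0.5189 0.2607 0.0457] [ 0.0295 -0.1721 -0.4743] [ 0.0092 -0.0316  0.0239]
{'fx': 350.89900919560415, 'fy': 350.89900919560415, 'cx': 275.90220653820865, 'cy': 216.35623657991852, 'position': array([0.4445, 0.2441, 0.1696]), 'orientation': array([-0.2195, -0.2735,  1.7656])}
```

View pics/w4.png

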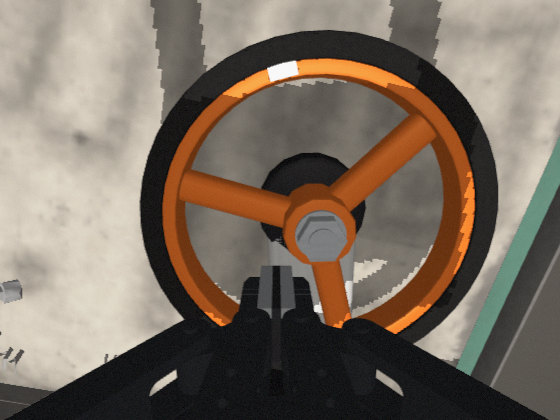

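The white rim mark moved from ψ≈176° to ≈256°, so with the full sweep that is about 440°. The fingers are clear of the spokes at (275,290). Lifting out and moving to the far side of the stand leg.

Request:
arm_command(increments=[[[0,0,0],[0,-40,0],0],[[0,0,0],[0,-80,0],0],[[0,0,0],[20,-110,20],0],[[0,0,0],[40,-135,40],0],[[0,0,0],[60,-160,60],0],[[0,0,0],[80,-180,80],0],[[0,0,0],[100,-195,100],0],[[0,0,0],[123,-205,125],0],[[0,0,0],[123,-205,125],0],[[0,0,0],[123,-205,125],0]])

```text
clock: 7.42
tcp_pos: [0.6122, 0.4092, 0.2495]
tcp_rot: [-1.564, -0.167, 0.167]
wrist_force: [0.1, -0.9, -0.7]
opening: 0.0
```

```bash
python3 - <<'E'
from h import *
o=get_obs(); print(o['clock'],o['qpos'],o['tcp_pos'])
for c in ('wrist','top'):
    ci=camera_info(c); im=grab_frame(c); save(im,c+'5')
    n,l,s,ce=cv2.connectedComponentsWithStats(orange(im)); k=1+np.argmax(s[1:,4])
    pts=np.argwhere(l==k)[:,::-1]; e=cv2.fitEllipse(cv2.convexHull(pts.astype(np.int32))); print(c,s[k],e[0],ray(ci,e[0],.036))
    for t in ('kickstand','stand_foot'):
        for r in finder.cut_out(c,t)[:1]: print(t,r['conf'],r['box'])
a=cv2.imread('pics/wrist5.png'); b=cv2.resize(cv2.imread('pics/top5.png')[150:270,180:320],(490,420)); cv2.imwrite('pics/m5.png',cv2.resize(np.hstack([a,b]),(800,320)))
E
```

```text
7.4167 [ 0.4381  0.6064  1.0017 -0.      1.5332 -1.3454] [0.6122 0.4092 0.2495]
wrist [  74    0  145   87 1996] (145.8960723876953, 5.668464660644531) [[0.4823 0.2683 0.036 ]]
kickstand 0.9 [163.2, 120.5, 366.7, 171.5]
stand_foot 0.64 [160.1, 120.5, 363.8, 173.8]
top [260 206  33  28 234] (276.017822265625, 221.4241943359375) [[0.5051 0.2548 0.036 ]]
kickstand 0.63 [194.5, 193.7, 258.7, 200.4]
stand_foot 0.53 [195.3, 189.2, 256.6, 197.8]
```

View pics/m5.png

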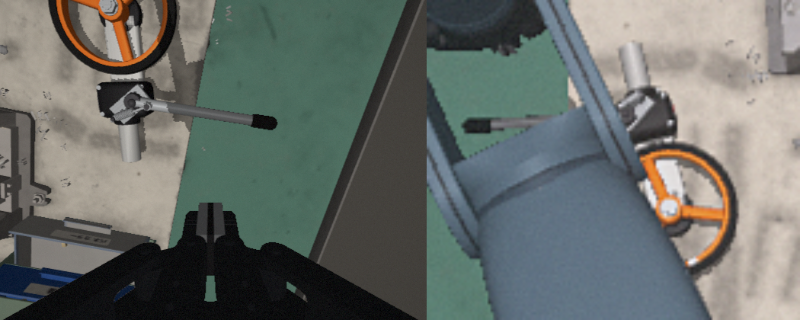

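The left half is the wrist view: pivot ≈(181,135), foot tip ≈(363,161) and stub end ≈(172,210) at full scale, with the leg still folded. Checking these against the model.

```bash
cat >> h.py <<'E'
def fr(P,hub=(.4845,.2705),yaw=12.1):
    "lying frame point (mm) -> world"
    a=np.deg2rad(yaw); d=np.array([np.cos(a),np.sin(a)]); l=np.array([-d[1],d[0]])
    P=np.atleast_2d(P)/1000.; xy=np.array(hub)+np.outer(P[:,2]+.05,d)-np.outer(P[:,0],l)
    return np.c_[xy,0.03-P[:,1]]
E
python3 - <<'E'
from h import *
ci=camera_info('wrist')
P=np.array([[-20,-35,50],[-174,-35,77],[0,-12,128],[0,-25,-50]])
print(fr(P)); print(proj(ci,fr(P)))
print(ray(ci,[[348,159],[181,135]],.065),ray(ci,[[172,210]],.042))
im=cv2.imread('pics/wrist5.png'); 
for p in proj(ci,fr(P)): cv2.circle(im,tuple(int(v) for v in np.round(p)),2,(0,0,255),-1)
cv2.imwrite('pics/chk.png',cv2.resize(im[0:230,60:400],None,fx=2,fy=2))
E
```

```text
[[0.5781 0.311  0.065 ]
 [0.5722 0.4673 0.065 ]
 [0.6585 0.3078 0.042 ]
 [0.4845 0.2705 0.055 ]]
[[175.9323 134.2252]
 [352.8605 165.1012]
 [168.9357 213.2051]
 [143.4762   5.724 ]]
[[0.5679 0.4616 0.065 ]
 [0.5778 0.3154 0.065 ]] [[0.6546 0.3104 0.042 ]]
```

View pics/chk.png

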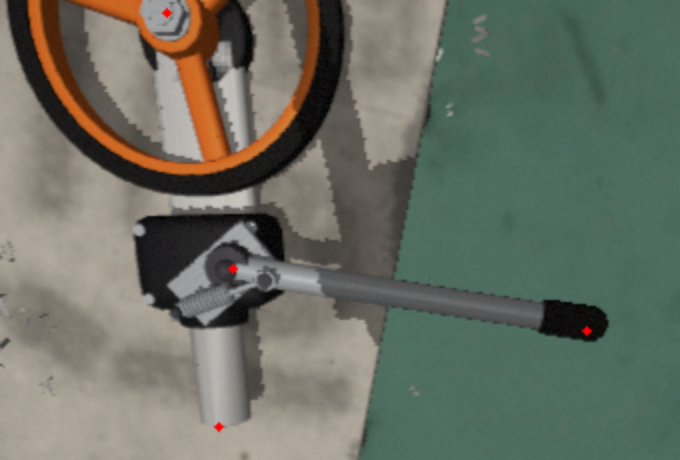

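```bash
python3 - <<'E'
from h import *
o=get_obs(); R0=Rm(o['tcp_rot'])
for th in np.arange(-0.3,1.36,0.11):
    f=th-.17; u=np.array([-np.cos(f),-np.sin(f)]); t=np.array([np.sin(f),-np.cos(f)])
    off=6+11*abs(t[1])+14.5*abs(t[0]) 
    c=np.array([-20,50])+85*u-off*t
    w=fr([c[0],0,c[1]],(.482,.270),13.)[0]; w[2]=0.070
    print(round(th,2),np.round(1000*R0.T@(w-o['tcp_pos']),0))
E
```

```text
-0.3 [  2. 180. -18.]
-0.19 [ -7. 180. -12.]
-0.08 [-16. 180.  -7.]
0.03 [-26. 180.  -3.]
0.14 [-37. 180.   0.]
0.25 [-45. 180.   2.]
0.36 [-54. 180.   3.]
0.47 [-62. 180.   3.]
0.58 [-71. 180.   2.]
0.69 [-79. 180.   0.]
0.8 [-88. 180.  -3.]
0.91 [-96. 180.  -6.]
1.02 [-104.  180.  -11.]
1.13 [-112.  180.  -17.]
1.24 [-119.  180.  -24.]
1.35 [-126.  180.  -32.]
```

Request:
arm_command(increments=[[[0,0,0],[0,40,-5],0],[[0,0,0],[0,80,-10],0],[[0,0,0],[0,120,-12],0],[[0,0,0],[0,155,-12],0],[[0,0,0],[0,180,-12],0],[[0,0,0],[-7,180,-12],0],[[0,0,0],[-16,180,-7],0],[[0,0,0],[-26,180,-3],0],[[0,0,0],[-37,180,0],0],[[0,0,0],[-45,180,2],0],[[0,0,0],[-54,180,3],0],[[0,0,0],[-62,180,3],0],[[0,0,0],[-71,180,2],0],[[0,0,0],[-79,180,0],0],[[0,0,0],[-88,180,-3],0],[[0,0,0],[-96,180,-6],0],[[0,0,0],[-104,180,-11],0],[[0,0,0],[-112,180,-17],0],[[0,0,0],[-119,180,-24],0],[[0,0,0],[-126,180,-32],0]])

```text
clock: 9.38
tcp_pos: [0.4943, 0.3491, 0.0704]
tcp_rot: [-1.565, -0.165, 0.166]
wrist_force: [-0.2, 0.1, 0.4]
opening: 0.0002
```

```bash
python3 - <<'E'
from h import *
o=get_obs(); print(o['clock'],o['tcp_pos'],o['wrist_force'])
im=grab_frame('wrist'); save(im,'w6')
im=grab_frame('scene'); save(im,'s6')
a=cv2.imread('pics/w6.png'); b=cv2.resize(cv2.imread('pics/s6.png')[150:290,180:380],(600,420)); cv2.imwrite('pics/m6.png',cv2.resize(np.hstack([a,b]),(800,290)))
E
```

```text
9.3833 [0.4943 0.3491 0.0704] [-0.1709  0.0915  0.4368]
```

View pics/m6.png

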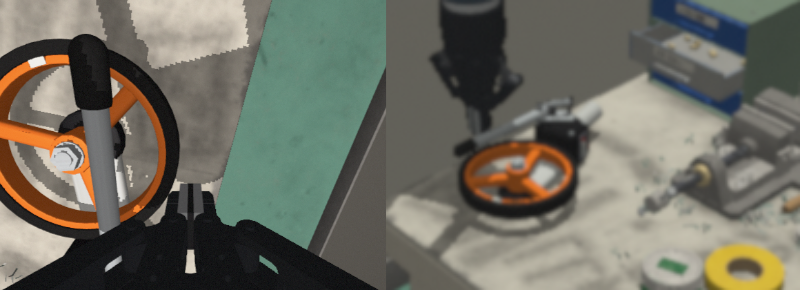

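The leg now lies across the wheel and has snapped over. I will verify its angle numerically. Before gripping, I test in free air whether the arm reaches the final pose with the tool level.

Request:
arm_command(increments=[[[0,0,0],[0,-40,10],0],[[0,0,0],[0,-80,10],0],[[0,0,0],[0,-120,0],0],[[0,0,0],[0,-160,0],0],[[0,0,-0.12],[-20,-200,-20],0],[[0,0,-0.24],[-40,-200,-40],0],[[0,0,-0.36],[-60,-200,-60],0],[[0,0,-0.48],[-80,-200,-80],0],[[0,0,-0.6],[-91,-200,-93],0],[[0,0,-0.72],[-91,-200,-93],0],[[0,0,-0.84],[-91,-200,-93],0],[[0,0,-0.96],[-91,-200,-93],0],[[0,0,-1.08],[-91,-200,-93],0],[[0,0,-1.2],[-91,-200,-93],0],[[0,0,-1.32],[-91,-200,-93],0],[[0,0,-1.44],[-91,-200,-93],0],[[0,0,-1.57],[-91,-200,-93],0],[[0,0,-1.57],[-91,-200,-93],0],[[0,0,-1.57],[-91,-200,-93],0],[[0,0,-1.57],[-91,-200,-93],0]])

```text
clock: 11.15
tcp_pos: [0.3744, 0.2136, 0.3836]
tcp_rot: [-1.242, -1.053, -0.783]
wrist_force: [-0.1, -1.1, 0.5]
opening: 0.0003
```

```bash
python3 - <<'E'
from h import *
o=get_obs(); print(o['clock'],o['qpos'],o['tcp_pos']);print(Rm(o['tcp_rot']))
for c in ('top','scene'):
    ci=camera_info(c); im=grab_frame(c); save(im,c+'7')
    n,l,s,ce=cv2.connectedComponentsWithStats(orange(im)); k=1+np.argmax(s[1:,4])
    print(c,s[k],ce[k])
    for r in finder.cut_out(c,'kickstand')[:1]: print(r['conf'],r['box'])
    hub,yaw=(.482,.270),13.
    u=lambda L:[-20-.13*L,-35-.13*L,50-.98*L]
    print(proj(ci,fr([u(0),u(90),u(157),[0,0,-50]],hub,yaw)))
a=cv2.resize(cv2.imread('pics/top7.png')[160:260,190:310],(480,400)); b=cv2.resize(cv2.imread('pics/scene7.png')[165:270,190:310],(457,400)); cv2.imwrite('pics/m7.png',cv2.resize(np.hstack([a,b]),None,fx=.85,fy=.85))
E
```

```text
11.15 [ 0.4207 -0.5219  2.3886 -1.2187  0.2202 -0.282 ] [0.3744 0.2136 0.3836]
[[ 0.3491  0.9157 -0.1988]
 [ 0.0725  0.1851  0.98  ]
 [ 0.9343 -0.3566 -0.0018]]
top [259 206  35  41 305] [276.0918 223.4426]
0.79 [252.9, 196.5, 267.4, 256.5]
[[254.3192 194.4948]
 [257.1487 226.531 ]
 [259.3272 251.198 ]
 [270.5945 230.1533]]
scene [218 219  52  28 441] [243.0522 230.8753]
0.72 [214.4, 200.9, 262.7, 226.7]
[[259.4322 204.11  ]
 [233.989  214.3416]
 [213.365  222.6353]
 [242.3693 236.9119]]
```

The level tool pose is not reachable here: q5 and q4 sit at their limits, and the tilt stops at about 69°. So I will keep the tool pointing down and let the tube pivot in a light grip while the frame tips up on the bench. That ends with a grip from above, tool along the tube. First I go above the stub and look.

```bash
python3 - <<'E'
from h import *
a=np.deg2rad(13);d=np.array([np.cos(a),np.sin(a),0]);Rt=np.c_[d,[0,0,-1],[-d[1],d[0],0]]
o=get_obs(); print(cmd([.643,.307,.24],Rt,o)); print(cmd([.45,.25,.36],Rt,o))
E
```

```text
(array([ 0.0179, -0.0224,  1.2041]), array([-32.1939, 314.0223,  38.4736]))
(array([ 0.0179, -0.0224,  1.2041]), array([ 7.9391, 83.8666, 20.7062]))
```

Request:
arm_command(increments=[[[0,0,0.12],[5,40,20],60],[[0,0,0.24],[8,84,21],60],[[0,0,0.36],[0,110,22],60],[[0,0,0.48],[-5,140,25],60],[[0,0,0.6],[-10,170,28],60],[[0.01,-0.01,0.72],[-15,200,30],60],[[0.01,-0.02,0.84],[-20,230,33],60],[[0.02,-0.02,0.96],[-25,260,35],60],[[0.02,-0.02,1.08],[-30,290,38],60],[[0.02,-0.02,1.2],[-32,314,38],60],[[0.02,-0.02,1.2],[-32,314,38],60],[[0.02,-0.02,1.2],[-32,314,38],60]])

```text
clock: 12.35
tcp_pos: [0.6456, 0.3058, 0.2342]
tcp_rot: [-1.563, -0.169, 0.183]
wrist_force: [0.8, -0.2, -0.3]
opening: 0.0596
```

```bash
python3 - <<'E'
from h import *
o=get_obs(); print(o['clock'],o['qpos'],o['tcp_pos'],o['opening']);print(Rm(o['tcp_rot']))
hub,yaw=(.482,.270),13.
u=lambda L:[-20-.13*L,-35-.13*L,50-.98*L]
P=fr([u(0),u(90),u(157),[0,-25,-50],[0,-12.5,106],[0,-12.5,128]],hub,yaw)
im=grab_frame('wrist'); save(im,'w8'); ci=camera_info('wrist'); print(proj(ci,P))
im=cv2.imread('pics/w8.png')
for p in proj(ci,P): cv2.circle(im,tuple(int(v) for v in np.round(p)),2,(0,0,255),-1)
b=cv2.resize(cv2.imread('pics/top7.png')[100:260,190:310],(315,420)); cv2.imwrite('pics/m8.png',cv2.resize(np.hstack([im,b]),(800,384)))
E
```

```text
12.35 [ 0.2855  0.5743  1.0931  0.0025  1.4825 -1.5099] [0.6456 0.3058 0.2342] 0.05963222228765562
[[ 0.9749 -0.0087 -0.2225]
 [ 0.2225  0.0001  0.9749]
 [-0.0085 -1.      0.002 ]]
[[ 302.905   117.6919]
 [ 323.2449  -12.7387]
 [ 342.8439 -138.4177]
 [ 277.7224  -21.001 ]
 [ 277.9745  180.9032]
 [ 278.0193  204.1891]]
```

View pics/m8.png

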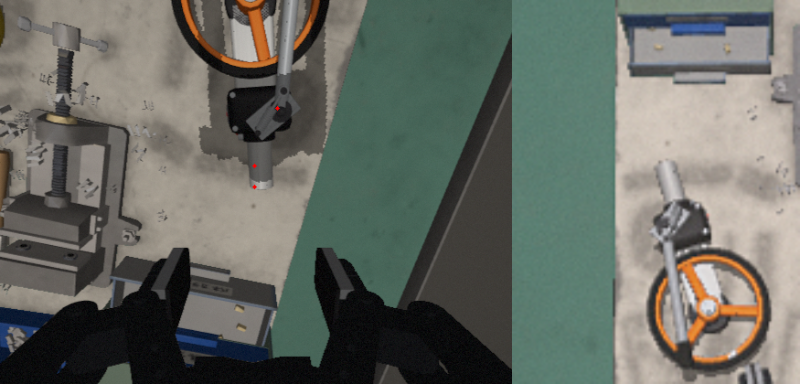

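The stub sits about 8 mm further left than predicted, so the push turned the frame slightly. The leg lies along the wheel. Refining yaw and hub.

```bash
python3 - <<'E'
from h import *
ci=camera_info('top'); im=cv2.imread('pics/top7.png')[:,:,::-1]
m=orange(im); m[:195]=0;m[265:]=0;m[:,:235]=0;m[:,310:]=0
e=cv2.fitEllipse(cv2.convexHull(np.argwhere(m>0)[:,::-1].astype(np.int32))); hub=ray(ci,e[0],.036)[0]; print(e,hub)
# stub centreline in wrist picture: bright/gray tube segment columns per row
w=camera_info('wrist'); g=cv2.imread('pics/w8.png').astype(int)
for r in range(150,206,8):
    row=g[r,240:330].mean(1).astype(int); print(r,[int(v) for v in row[::3]])
end=ray(w,[[286.7,204.6],[282,156.5]],.0425); print(end)
print(ray(ci,[[252.9,167.8]],.0425))
k=cv2.cvtColor(im.copy(),cv2.COLOR_RGB2GRAY)
for r in finder.cut_out('wrist','stub_grip')[:1]: print(r['box'])
E
```

```text
((271.4690856933594, 228.19317626953125), (44.42477035522461, 44.74336624145508), 53.16846466064453) [0.4866 0.2673 0.036 ]
150 [87, 87, 82, 83, 88, 85, 88, 81, 84, 10, 4, 7, 14, 11, 16, 81, 84, 22, 9, 6, 23, 63, 68, 66, 65, 59, 63, 61, 68, 63]
158 [85, 85, 81, 86, 87, 87, 86, 86, 83, 87, 71, 75, 86, 90, 92, 92, 91, 90, 80, 66, 64, 63, 63, 65, 67, 65, 60, 67, 69, 74]
166 [71, 76, 78, 79, 79, 80, 84, 81, 82, 86, 74, 72, 84, 89, 91, 93, 93, 88, 85, 77, 79, 78, 77, 79, 73, 72, 75, 78, 80, 144]
174 [91, 91, 102, 114, 100, 116, 123, 76, 74, 76, 76, 74, 80, 88, 89, 94, 91, 90, 81, 77, 81, 84, 80, 81, 138, 142, 143, 140, 140, 135]
182 [115, 110, 118, 128, 118, 113, 118, 118, 110, 107, 106, 71, 80, 87, 89, 95, 92, 90, 83, 70, 114, 125, 128, 125, 128, 127, 125, 126, 128, 130]
190 [133, 128, 120, 121, 121, 117, 124, 116, 113, 121, 117, 71, 79, 86, 88, 93, 89, 84, 83, 73, 117, 119, 119, 120, 118, 122, 120, 112, 109, 112]
198 [140, 144, 137, 141, 138, 133, 132, 132, 134, 133, 130, 98, 128, 124, 97, 149, 107, 103, 131, 100, 122, 124, 125, 121, 117, 120, 117, 120, 119, 114]
[[0.654  0.318  0.0425]
 [0.6116 0.3037 0.0425]]
[[0.6544 0.3177 0.0425]]
[188.7, 0.0, 359.4, 205.1]
```

```bash
python3 - <<'E'
from h import *
hub,yaw=(.4845,.267),16.8
ci=camera_info('top')
for th in (1.4,1.5,1.62):
    k=np.array([.02,-.99,.13]);k/=np.linalg.norm(k); v=R.from_rotvec(k*th).apply([-.98,0,.17])
    print(th,v,proj(ci,fr([np.array([-20,-35,50])+157*v],hub,yaw)),proj(camera_info('scene'),fr([np.array([-20,-35,50])+157*v],hub,yaw)))
for c in ('top7','scene7'):
    pass
a=np.deg2rad(yaw);d=np.array([np.cos(a),np.sin(a),0]);Rt=np.c_[d,[0,0,-1],[-d[1],d[0],0]]
for z in (.10,.03): print(cmd(fr([0,0,106],hub,yaw)[0]*[1,1,0]+[0,0,z],Rt))
for f in range(3,93,3):
    p=np.deg2rad(f);c,s=np.cos(p),np.sin(p)
    S,H=(-75+181*c-30*s,181*s+30*c) if f<=24 else (-124.24+226*c-10*s,226*s+10*c)
    print(f,[round(S-106),round(30-H),0])
E
```

```text
1.4 [-0.3326 -0.1311 -0.9282] [[249.486  251.5109]] [[206.4705 218.3396]]
1.5 [-0.2374 -0.1329 -0.9567] [[255.4599 251.4305]] [[210.521  220.8471]]
1.62 [-0.1201 -0.1334 -0.9783] [[262.5952 250.5597]] [[216.1516 223.6554]]
(array([-0.0018, -0.0689, -0.0034]), array([ -9.8345, 134.1195,   8.3982]))
(array([-0.0018, -0.0689, -0.0034]), array([ -9.5903, 204.119 ,   8.28  ]))
3 [-2, -9, 0]
6 [-4, -19, 0]
9 [-7, -28, 0]
12 [-10, -37, 0]
15 [-14, -46, 0]
18 [-18, -54, 0]
21 [-23, -63, 0]
24 [-28, -71, 0]
27 [-33, -82, 0]
30 [-40, -92, 0]
33 [-46, -101, 0]
36 [-53, -111, 0]
39 [-61, -120, 0]
42 [-69, -129, 0]
45 [-78, -137, 0]
48 [-86, -145, 0]
51 [-96, -152, 0]
54 [-105, -159, 0]
57 [-116, -165, 0]
60 [-126, -171, 0]
63 [-137, -176, 0]
66 [-147, -181, 0]
69 [-159, -185, 0]
72 [-170, -188, 0]
75 [-181, -191, 0]
78 [-193, -193, 0]
81 [-205, -195, 0]
84 [-217, -196, 0]
87 [-228, -196, 0]
90 [-240, -196, 0]
```

With the refined pose, the foot seen in the top view at (262,249) matches the model at 1.62 rad, (262.6,250.6), so the stand is fully down. Descending and gripping the stub lightly.

Request:
arm_command(increments=[[[0,-0.07,0],[-10,40,8.3],60],[[0,-0.07,0],[-10,80,8.3],60],[[0,-0.07,0],[-10,120,8.3],60],[[0,-0.07,0],[-10,160,8.3],60],[[0,-0.07,0],[-10,185,8.3],60],[[0,-0.07,0],[-10,204,8.3],60],[[0,-0.07,0],[-10,204,8.3],60],[[0,-0.07,0],[-10,204,8.3],40],[[0,-0.07,0],[-10,204,8.3],20],[[0,-0.07,0],[-10,204,8.3],15],[[0,-0.07,0],[-10,204,8.3],15],[[0,-0.07,0],[-10,204,8.3],15],[[0,-0.07,0],[-10,204,8.3],15]], newtons=25)

```text
clock: 13.53
tcp_pos: [0.6335, 0.3132, 0.0378]
tcp_rot: [-1.555, -0.238, 0.227]
wrist_force: [-0.8, -0.5, 6.4]
opening: 0.0241
```

```bash
python3 - <<'E'
from h import *
o=get_obs(); print(o['tcp_pos'],o['wrist_force'],o['ft_torque'],o['opening'],o['qpos'],o['joint_velocities']);print(Rm(o['tcp_rot']))
E
```

```text
[0.6335 0.3132 0.0378] [-0.8002 -0.5376  6.4298] [-0.0382  0.0433  0.0742] 0.024066264039129426 [ 0.3009  0.7098  1.3524  0.002   1.072  -1.5671] [-0.0007  0.0008  0.0013  0.0001 -0.0002 -0.    ]
[[ 0.9564  0.0065 -0.2919]
 [ 0.2919  0.0039  0.9565]
 [ 0.0074 -1.      0.0018]]
```

Request:
arm_command(increments=[[[0,0,0],[0,0,0],40],[[0,0,0],[0,0,0],40],[[0,0,0],[0,0,0],40]])

```text
clock: 13.78
tcp_pos: [0.6319, 0.3128, 0.0353]
tcp_rot: [-1.556, -0.235, 0.23]
wrist_force: [-0.7, -0.1, 0.7]
opening: 0.0402
```

Request:
arm_command(increments=[[[0,0,0],[0,3,0],30],[[0,0,0],[0,6,0],28],[[0,0,0],[0,6,0],27],[[0,0,0],[0,6,0],15],[[0,0,0],[0,6,0],15],[[0,0,0],[0,5,0],15],[[0,0,0],[0,5,0],15]], newtons=25)

```text
clock: 14.37
tcp_pos: [0.6312, 0.3125, 0.0295]
tcp_rot: [-1.556, -0.233, 0.232]
wrist_force: [-1.1, -0.3, -4.5]
opening: 0.0241
```

Gripped at 24 mm opening with TCP at z = 0.0295. Raising the first half, tool kept vertical.

Request:
arm_command(increments=[[[0,0,0],[-2,-9,0],15],[[0,0,0],[-4,-19,0],15],[[0,0,0],[-7,-28,0],15],[[0,0,0],[-10,-37,0],15],[[0,0,0],[-14,-46,0],15],[[0,0,0],[-18,-54,0],15],[[0,0,0],[-23,-63,0],15],[[0,0,0],[-28,-71,0],15],[[0,0,0],[-33,-82,0],15],[[0,0,0],[-40,-92,0],15],[[0,0,0],[-46,-101,0],15],[[0,0,0],[-53,-111,0],15],[[0,0,0],[-53,-111,0],15]], newtons=25)

```text
clock: 15.45
tcp_pos: [0.5803, 0.297, 0.1437]
tcp_rot: [-1.556, -0.236, 0.229]
wrist_force: [-0.5, -0.2, -6.2]
opening: 0.0241
```

```bash
python3 - <<'E'
from h import *
o=get_obs(); print(o['clock'],o['tcp_pos'],o['wrist_force'],o['ft_torque'],o['opening'])
a=grab_frame('wrist'); save(a,'w9'); b=grab_frame('scene'); save(b,'s9'); t=grab_frame('top'); save(t,'t9')
b=cv2.resize(b[130:270,170:330],(480,420)); im=np.hstack([a,b]); save(cv2.resize(im,(800,323)),'m9')
E
```

```text
15.45 [0.5803 0.297  0.1437] [-0.5437 -0.1708 -6.1718] [ 0.0476 -0.1006 -0.0336] 0.024142222716516733
```

View pics/m9.png

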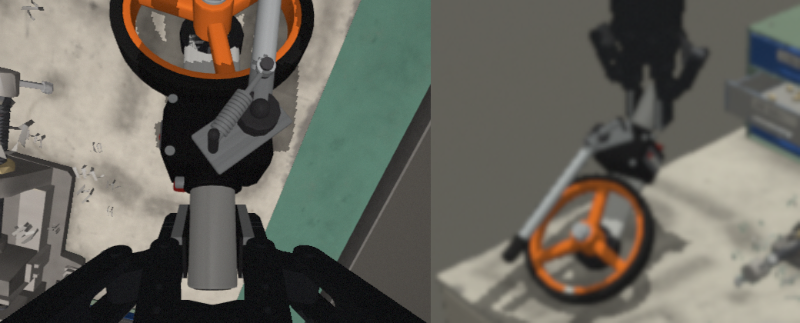

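Tilted about 36°, the tube turns in the light grip as planned and the tyre edge and cover carry the rest. Continuing towards upright.

Request:
arm_command(increments=[[[0,0,0],[-8,-9,0],15],[[0,0,0],[-16,-18,0],15],[[0,0,0],[-25,-26,0],15],[[0,0,0],[-33,-34,0],15],[[0,0,0],[-43,-41,0],15],[[0,0,0],[-52,-48,0],15],[[0,0,0],[-63,-54,0],15],[[0,0,0],[-73,-60,0],15],[[0,0,0],[-84,-65,0],15],[[0,0,0],[-94,-70,0],15],[[0,0,0],[-106,-74,0],15],[[0,0,0],[-117,-77,0],15],[[0,0,0],[-128,-80,0],15],[[0,0,0],[-140,-82,0],15],[[0,0,0],[-152,-84,0],15],[[0,0,0],[-164,-85,0],15],[[0,0,0],[-175,-85,0],15],[[0,0,0],[-175,-85,0],15]], newtons=25)

```text
clock: 17.1
tcp_pos: [0.4104, 0.245, 0.2253]
tcp_rot: [-1.556, -0.232, 0.233]
wrist_force: [-1.8, -0.6, -9.5]
opening: 0.0239
```

```bash
python3 - <<'E'
from h import *
o=get_obs(); print(o['clock'],o['tcp_pos'],o['wrist_force'],o['ft_torque'],o['opening'],o['qpos']); print(Rm(o['tcp_rot']))
for c in ('scene','wrist','top'):
    ci=camera_info(c); im=grab_frame(c); save(im,c[0]+'10')
    m=orange(im); n,l,s,ce=cv2.connectedComponentsWithStats(m); k=1+np.argsort(-s[1:,4])[:3]; print(c,s[k])
    for t in ('stub_grip','kickstand','stand_foot'):
        for r in finder.cut_out(c,t)[:1]: print(t,r['conf'],r['box'])
print(camera_info('wrist'))
E
```

```text
17.1 [0.4104 0.245  0.2253] [-1.8373 -0.6394 -9.4931] [ 0.0877 -0.1377 -0.0039] 0.023933308246498846 [ 0.3029  0.148   1.7394  0.002   1.2544 -1.5651]
[[ 0.9563 -0.0007 -0.2923]
 [ 0.2923  0.0018  0.9563]
 [-0.0002 -1.      0.0019]]
scene [[189 248  20  24 127]
 [214 248  16  22 100]
 [207 221  10  25  95]]
stub_grip 0.56 [173.9, 166.5, 234.7, 277.3]
kickstand 0.7 [171.6, 207.2, 200.2, 273.8]
stand_foot 0.69 [176.9, 199.3, 203.6, 272.7]
wrist [[ 193  105  123   50 2171]
 [ 262  127   32   37  580]
 [ 295  127   19   19  210]]
stub_grip 0.98 [179.0, 37.1, 372.9, 382.6]
kickstand 0.73 [301.4, 38.0, 345.0, 196.4]
stand_foot 0.96 [299.8, 40.1, 341.5, 197.1]
top [[279 266  30  18 170]
 [282 266   8  12  41]
 [270 277   3   5  12]]
stub_grip 0.88 [258.4, 254.0, 309.4, 304.2]
kickstand 0.7 [271.4, 267.8, 281.2, 303.6]
stand_foot 0.56 [271.7, 268.0, 279.4, 303.4]
{'fx': 350.89900919560415, 'fy': 350.89900919560415, 'cx': 275.90220653820865, 'cy': 216.35623657991852, 'position': array([0.3411, 0.2228, 0.3493]), 'orientation': array([-0.2101, -0.289 ,  1.8491])}
```

The gripper carries nearly the full weight (9.5 N), so the frame hangs a few mm above the bench. Fitting its lean from the wheel rim in the wrist and scene images.

```bash
cat >> h.py <<'E'
from scipy.optimize import least_squares
def rim(c,im,box):
    m=orange(im); k=np.zeros_like(m); k[box[1]:box[3],box[0]:box[2]]=1
    h=cv2.convexHull(np.argwhere(m*k>0)[:,::-1].astype(np.int32))[:,0].astype(float)
    ci=camera_info(c); d=np.c_[(h[:,0]-ci['cx'])/ci['fx'],-(h[:,1]-ci['cy'])/ci['fy'],-np.ones(len(h))]@Rm(ci['orientation']).T
    return np.array(ci['position']),d,h
def axes(Rt,lean,pitch=0):
    "frame axes when held: frame x=-tool z; lean>0 = stub short of upright (towards +d)"
    fx=-Rt[:,2]; d=np.cross(fx,[0,0,1.])*-1; d/=np.linalg.norm(d); zf=np.cos(lean)*np.array([0,0,1.])+np.sin(lean)*d
    fy=np.cross(zf,fx); M=np.c_[fx,fy,zf]; return M@R.from_rotvec([0,pitch,0]).as_matrix()
def fit(obs,views,rho=60.,yp=-8.):
    Rt=Rm(obs['tcp_rot']); G=obs['tcp_pos']
    def res(p,full=False):
        M=axes(Rt,p[0]); C=G-M[:,2]*(.156+p[1])+M[:,1]*(yp/1000+p[2]); out=[]
        for o,d,h in views:
            s=((C-o)@M[:,1])/(d@M[:,1]); X=o+d*s[:,None]-C
            out.append(1000*np.linalg.norm(X,axis=1)-rho)
        return out if full else np.concatenate(out)
    s=least_squares(res,[0.05,0,0],loss='soft_l1',f_scale=1.5); return s,res(s.x,True),axes(Rt,s.x[0])
E
python3 - <<'E'
from h import *
o=get_obs()
rd=lambda n:cv2.imread(f'pics/{n}.png')[:,:,::-1].copy()
vw=rim('wrist',rd('w10'),(150,20,400,260)); vs=rim('scene',rd('s10'),(170,190,260,290))
for v in ([vw],[vs],[vw,vs]):
    s,r,M=fit(o,v); print('lean deg',np.rad2deg(s.x[0]),s.x[1:]*1000,s.cost,[np.round(x,1) for x in r])
E
```

```text
lean deg 15.384483916996643 [ -7.4971 -12.8293] 158.44390456415135 [array([-14.8, -32.4, -27.9,  -0.4,  -0.3,   3.6,   0.8,   0.3,  -0.3,
        -1. ,  -0.8,   0. ,   0.8,   2.4,   4.6,   6.5,   6.1,   1.8,
        -0.3,  -1.9,  -4.2,  -6.7,  -8.1])]
lean deg 12.762321918012455 [ -8.9567 -26.2786] 23.431331050290428 [array([-1.1, -1.6, -1. , -0.7, -0.8,  0.9,  1.2,  1.3,  2. ,  0.3, -1.3,
       -1.7, -3. , -8. , -1.5,  0.1, -2.4])]
lean deg 15.692624023860096 [ -4.6586 -11.2715] 201.45370973662605 [array([-15.2, -32. , -27.5,   0. ,   0.1,   4.2,   1.5,   0.9,   0.4,
        -0.4,  -0.3,   0.4,   1. ,   2.4,   4.3,   5.9,   5. ,   0.6,
        -1.4,  -2.9,  -5. ,  -7.4,  -8.7]), array([-4.9, -5.1, -3.7, -3.1, -2.3, -0.2,  0.3,  1.2,  2.4,  1.9,  1.5,
        1.5,  0.7, -3.4, -3. , -1.9, -6.4])]
```

Request:
arm_command(increments=[[[0,0,0],[0,2,0],15],[[0,0,0],[0,4,0],15],[[0,0,0],[0,4,0],15]], newtons=25)

```text
clock: 17.95
tcp_pos: [0.4132, 0.2456, 0.221]
tcp_rot: [-1.556, -0.234, 0.231]
wrist_force: [0.6, -0.4, -8.1]
opening: 0.0237
```

```bash
python3 - <<'E'
from h import *
o=get_obs(); print(o['tcp_pos'],o['wrist_force'],o['ft_torque'])
a=grab_frame('wrist'); b=grab_frame('scene'); save(b,'s11'); save(a,'w11')
im=np.hstack([a,cv2.resize(b[120:310,130:300],(376,420))]); save(cv2.resize(im,(800,359)),'m11')
E
```

```text
[0.4132 0.2456 0.221 ] [ 0.5529 -0.3713 -8.0928] [ 0.008  -0.1542 -0.0165]
```

View pics/m11.png

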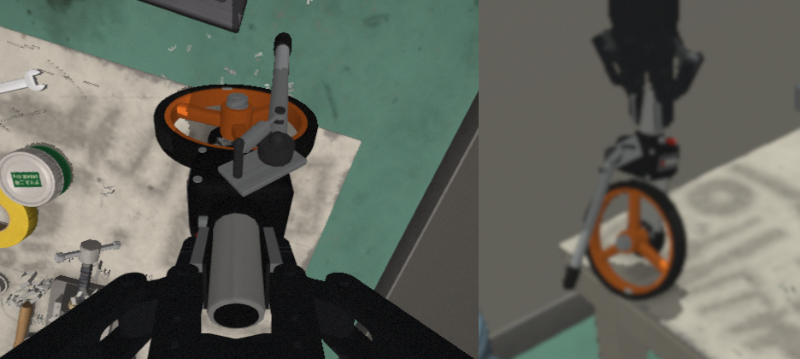

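The last picture shows the frame hanging with a lean: the stub tips away from the robot and the wheel is over the bench's front edge. I grip harder, carry it about 110 mm inward, and lower it there.

Request:
arm_command(increments=[[[0,0,0],[0,0,0],15],[[0,0,0],[0,0,0],15],[[0,0,0],[5,-5,0],15],[[0,0,0],[12,-10,0],15],[[0,0,0],[22,-15,0],15],[[0,0,0],[34,-15,0],15],[[0,0,0],[48,-15,0],15],[[0,0,0],[62,-15,0],15],[[0,0,0],[76,-15,0],15],[[0,0,0],[90,-15,0],15],[[0,0,0],[100,-15,0],15],[[0,0,0],[106,-15,0],15],[[0,0,0],[110,-15,0],15],[[0,0,0],[110,-12,0],15],[[0,0,0],[110,-8,0],15],[[0,0,0],[110,-4,0],15],[[0,0,0],[110,0,0],15],[[0,0,0],[110,0,0],15]], newtons=60)

```text
clock: 19.55
tcp_pos: [0.5176, 0.2776, 0.2206]
tcp_rot: [-1.556, -0.233, 0.232]
wrist_force: [-0.7, -0.0, -8.7]
opening: 0.0233
```

```bash
python3 - <<'E'
from h import *
o=get_obs(); print(o['clock'],o['tcp_pos'],o['wrist_force'],o['ft_torque'],o['opening'])
for c in ('scene','wrist','top'): save(grab_frame(c),c[0]+'12')
rd=lambda n:cv2.imread(f'pics/{n}.png')[:,:,::-1].copy()
m=orange(rd('s12')); m[:150]=0; m[290:]=0;m[:,:170]=0;m[:,280:]=0; ys,xs=np.nonzero(m); b=[xs.min(),ys.min(),xs.max()+1,ys.max()+1]; print(b,m.sum())
vs=rim('scene',rd('s12'),b); s,r,M=fit(o,[vs]); print('lean',np.rad2deg(s.x[0]),s.x[1:]*1000,np.round(r[0],1))
print(np.linalg.norm(o['tcp_pos']))
E
```

```text
19.55 [0.5176 0.2776 0.2206] [-0.6947 -0.0164 -8.727 ] [-0.0453 -0.0976  0.0414] 0.023308633224032337
[np.int64(219), np.int64(200), np.int64(258), np.int64(249)] 250
lean 10.534011805996695 [-11.4757 -31.0475] [-0.7 -0.5 -0.9 -1.2  0.2  0.5  1.9  2.1 -0.1 -1.2 -4.  -7.7 -1.5  0.3
 -1.3]
0.627425566134827
```

Request:
arm_command(increments=[[[0,0,0],[0,2,0],15],[[0,0,0],[0,4,0],15],[[0,0,0],[0,5,0],15],[[0,0,0],[0,5,0],15]])

```text
clock: 20.03
tcp_pos: [0.5186, 0.2778, 0.2166]
tcp_rot: [-1.556, -0.234, 0.231]
wrist_force: [-0.2, -0.6, -7.6]
opening: 0.0239
```

Request:
arm_command(increments=[[[0,0,0],[0,2,0],15],[[0,0,0],[0,4,0],15],[[0,0,0],[0,5,0],15],[[0,0,0],[0,5,0],15]])

```text
clock: 20.37
tcp_pos: [0.5204, 0.2784, 0.2142]
tcp_rot: [-1.555, -0.239, 0.226]
wrist_force: [2.1, 0.5, 4.8]
opening: 0.0232
```

Contact at TCP z ≈ 0.214, pressing lightly. Loosening to 25 N and pivoting towards upright in stages while watching the force.

Request:
arm_command(increments=[[[0,0,0],[0,-1,0],15],[[0,0,0],[-4,-2,0],15],[[0,0,0],[-9,-4,0],15],[[0,0,0],[-15,-5,0],15],[[0,0,0],[-21,-6,0],15],[[0,0,0],[-27,-7,0],15],[[0,0,0],[-33,-7.5,0],15],[[0,0,0],[-33,-7.5,0],15]], newtons=25)

```text
clock: 21.03
tcp_pos: [0.485, 0.2677, 0.2186]
tcp_rot: [-1.556, -0.232, 0.233]
wrist_force: [-0.7, -0.3, -9.0]
opening: 0.0237
```

```bash
python3 - <<'E'
from h import *
o=get_obs(); print(o['clock'],o['tcp_pos'],o['wrist_force'],o['ft_torque'],o['opening'])
for c in ('scene','wrist','top'): save(grab_frame(c),c[0]+'13')
# tyre/leg geometry: kickstand line in wrist and scene -> 3D direction
for c in ('scene','top','wrist'):
    r=finder.cut_out(c,'kickstand')
    if r:
        ys,xs=np.nonzero(r[0]['pixels']); v=cv2.fitLine(np.c_[xs,ys].astype(np.float32),cv2.DIST_HUBER,0,.01,.01).ravel(); print(c,r[0]['conf'],r[0]['box'],v)
E
```

```text
21.0333 [0.485  0.2677 0.2186] [-0.7109 -0.2915 -8.9588] [ 0.0736 -0.2787 -0.0049] 0.023716503966687865
scene 0.76 [193.4, 187.3, 225.0, 258.5] [  0.3318  -0.9434 207.9386 224.448 ]
top 0.7 [263.8, 239.3, 272.7, 275.5] [  0.1167   0.9932 266.9927 257.1116]
wrist 0.62 [302.9, 37.9, 345.6, 195.3] [  0.0584  -0.9983 326.4586 112.3221]
```

```bash
cat >> h.py <<'E'
def leg(cams=('scene','top','wrist'),verbose=True):
    "frame lean/pitch from the leg's 3D direction (planes through image lines)"
    o=get_obs(); N=[]; 
    for c in cams:
        ci=camera_info(c); grab_frame(c); r=finder.cut_out(c,'kickstand')
        if not r: continue
        m=r[0]['pixels'].astype(np.uint8); ys,xs=np.nonzero(m)
        v=cv2.fitLine(np.c_[xs,ys].astype(np.float32),cv2.DIST_HUBER,0,.01,.01).ravel()
        uv=np.array([v[2:]-20*v[:2],v[2:]+20*v[:2]])
        d=np.c_[(uv[:,0]-ci['cx'])/ci['fx'],-(uv[:,1]-ci['cy'])/ci['fy'],-np.ones(2)]@Rm(ci['orientation']).T
        n=np.cross(d[0],d[1]); N.append(n/np.linalg.norm(n))
    N=np.array(N); Rt=Rm(o['tcp_rot']); l=np.array([-.13,-.13,-.98]); l/=np.linalg.norm(l)
    out=[]
    for idx in ([0,1,2],[0,1],[0,2],[1,2]):
        if max(idx)>=len(N): continue
        u=np.linalg.svd(N[idx])[2][-1]; u=-u*np.sign(u[2])
        s=least_squares(lambda p:axes(Rt,p[0],p[1])@l-u,[.1,0]); out.append((idx,u,np.rad2deg(s.x),np.linalg.norm(s.fun)))
    s=least_squares(lambda p:N@(axes(Rt,p[0])@l),[.1]); out.append(('all, pitch 0',np.rad2deg(s.x),np.rad2deg(N@(axes(Rt,s.x[0])@l))))
    return out
E
python3 - <<'E'
from h import *
for x in leg(): print(x)
E
```

```text
([0, 1, 2], array([-0.4865, -0.0131, -0.8736]), array([20.6738, -0.0544]), np.float64(0.00021533659745534407))
([0, 1], array([-0.4877, -0.0163, -0.8729]), array([20.8024, -0.2124]), np.float64(0.00021072477772192028))
([0, 2], array([-0.4791, -0.0062, -0.8777]), array([20.0977,  0.2062]), np.float64(0.00022346898728649583))
([1, 2], array([-0.5175, -0.0203, -0.8554]), array([22.7866,  0.0728]), np.float64(0.00021570680682123008))
('all, pitch 0', array([20.6076]), array([-0.0828,  0.2357, -0.1806]))
```

The leg's 3-D direction gives a very consistent lean of 20.6° and pitch of about 0. The frame is hanging again, so I carry it 60 mm further inward, set it on the tyre edge and follow the correct arc.

Request:
arm_command(increments=[[[0,0,0],[0,-3,0],15],[[0,0,0],[6,-6,0],15],[[0,0,0],[16,-6,0],15],[[0,0,0],[28,-6,0],15],[[0,0,0],[40,-6,0],15],[[0,0,0],[50,-6,0],15],[[0,0,0],[57,-6,0],15],[[0,0,0],[60,-4,0],15],[[0,0,0],[60,0,0],15],[[0,0,0],[60,3,0],15],[[0,0,0],[60,6,0],15],[[0,0,0],[60,9,0],15],[[0,0,0],[60,9,0],15]], newtons=50)

```text
clock: 22.72
tcp_pos: [0.5463, 0.2864, 0.2138]
tcp_rot: [-1.555, -0.24, 0.225]
wrist_force: [1.4, 0.4, 8.5]
opening: 0.0239
```

Request:
arm_command(increments=[[[0,0,0],[0,0,0],15],[[0,0,0],[-4,-1.3,0],15],[[0,0,0],[-8,-2.6,0],15],[[0,0,0],[-13,-4,0],15],[[0,0,0],[-19,-5.5,0],15],[[0,0,0],[-25,-6.7,0],15],[[0,0,0],[-31,-7.8,0],15],[[0,0,0],[-37,-8.8,0],15],[[0,0,0],[-37,-8.8,0],15]], newtons=20)

```text
clock: 23.47
tcp_pos: [0.5099, 0.2753, 0.2221]
tcp_rot: [-1.555, -0.24, 0.225]
wrist_force: [3.6, 1.4, 6.4]
opening: 0.024
```

```bash
python3 - <<'E'
from h import *
o=get_obs(); print(o['clock'],o['tcp_pos'],o['wrist_force'],o['ft_torque'],o['opening'])
for x in leg(): print(x[0],x[-2],x[-1])
E
```

```text
23.4667 [0.5099 0.2753 0.2221] [3.5984 1.3797 6.3693] [ 0.3035 -0.8585 -0.0431] 0.023963168008659726
[0, 1, 2] [9.9381 0.3991] 0.00025413949054754693
[0, 1] [10.0361  0.2487] 0.00024937847435035465
[0, 2] [9.3534 0.6398] 0.00026207355526427454
[1, 2] [11.5828  0.6138] 0.0002593924013434851
all, pitch 0 [10.2347] [ 0.1165 -0.2843 -0.6257]
```

Lean is now 10°, pressing 6 N on the tyre. Continuing.

Request:
arm_command(increments=[[[0,0,0],[-5,-0.6,0],15],[[0,0,0],[-10,-1.1,0],15],[[0,0,0],[-15,-1.5,0],15],[[0,0,0],[-20,-1.8,0],15],[[0,0,0],[-25,-1.9,0],15],[[0,0,0],[-29,-1.9,0],15],[[0,0,0],[-33,-1.9,0],15],[[0,0,0],[-36,-1.8,0],15],[[0,0,0],[-36,-1.8,0],15],[[0,0,0],[-36,-1.8,0],15]], newtons=20)

```text
clock: 24.6
tcp_pos: [0.476, 0.265, 0.2237]
tcp_rot: [-1.555, -0.24, 0.225]
wrist_force: [1.7, 1.1, 8.4]
opening: 0.0235
```

```bash
python3 - <<'E'
from h import *
o=get_obs(); print(o['clock'],o['tcp_pos'],o['wrist_force'],o['ft_torque'],o['opening']); print(Rm(o['tcp_rot']))
for x in leg(): print(x[0],x[-2],x[-1])
E
```

```text
24.6 [0.476  0.265  0.2237] [1.6736 1.0863 8.3734] [ 0.33   -0.7801 -0.0393] 0.023496813204996917
[[ 0.9564  0.0088 -0.292 ]
 [ 0.2919  0.0048  0.9564]
 [ 0.0098 -1.      0.0021]]
[0, 1] [2.1357 0.1549] 0.0002684883971708454
all, pitch 0 [2.3983] [-0.0025 -0.1515]
```

Request:
arm_command(increments=[[[0,0,0],[-3,0,0],15],[[0,0,0],[-6,0,0],15],[[0,0,0],[-8.5,0,0],15],[[0,0,0],[-8.5,0,0],15],[[0,0,0],[-8.5,0,0],15]], newtons=20)

```text
clock: 25.32
tcp_pos: [0.4672, 0.2623, 0.2233]
tcp_rot: [-1.555, -0.238, 0.226]
wrist_force: [0.4, 0.9, 9.0]
opening: 0.0241
```

```bash
python3 - <<'E'
from h import *
o=get_obs(); print(o['clock'],o['tcp_pos'],o['wrist_force'],o['ft_torque'],o['opening'])
for x in leg(): print(x[0],x[-2],x[-1])
im=grab_frame('wrist'); save(im,'w14')
for t in ('kickstand','stand_foot'): 
  for r in finder.cut_out('wrist',t): print(t,r['conf'],r['box'])
E
```

```text
25.3167 [0.4672 0.2623 0.2233] [0.382  0.8897 9.0222] [ 0.235  -0.3325 -0.0151] 0.024141679110005917
[0, 1, 2] [-10.2122   2.5946] 0.000352032107995489
[0, 1] [-10.9561   5.9279] 0.00045901925317992393
[0, 2] [-1.3159  0.2492] 0.00027735424126643863
[1, 2] [-12.2444  -0.0201] 0.0002619829631409172
all, pitch 0 [-9.7796] [ 4.5581  2.3716 -0.0642]
kickstand 0.8 [299.8, 128.0, 338.8, 222.1]
stand_foot 0.94 [299.3, 128.1, 339.0, 223.9]
```

The top-view leg mask failed this time. Scene plus wrist gives −1.3°, and that pair has read about 0.6° low; the travel along the arc gives −0.65°. Backing off 2.5 mm and re-measuring.

Request:
arm_command(increments=[[[0,0,0],[1.5,0,0],15],[[0,0,0],[2.5,0,0],15],[[0,0,0],[2.5,0,0],15],[[0,0,0],[2.5,0,0],15]], newtons=20)

```text
clock: 26.1
tcp_pos: [0.4692, 0.263, 0.2233]
tcp_rot: [-1.555, -0.237, 0.228]
wrist_force: [-0.7, -0.4, 10.3]
opening: 0.0235
```

```bash
python3 - <<'E'
from h import *
o=get_obs(); print(o['clock'],o['tcp_pos'],o['wrist_force'],o['ft_torque'],o['opening'])
for i in range(3):
    for x in leg(('scene','wrist')): print(x[0],x[-2],x[-1])
im=grab_frame('scene'); save(im,'s15'); im=grab_frame('wrist'); save(im,'w15')
for c in ('scene','wrist','top'):
    r=finder.cut_out(c,'kickstand') if c!='top' else (grab_frame(c) is None or finder.cut_out(c,'kickstand'))
    if r: ys,xs=np.nonzero(r[0]['pixels']); print(c,r[0]['conf'],r[0]['box'],len(xs))
# predicted leg ends for lean 0 vs -2, 2
Rt=Rm(o['tcp_rot'])
for L in (-3,0,3):
    M=axes(Rt,np.deg2rad(L)); P=[o['tcp_pos']+M@(np.array(q)/1000) for q in ([-20,-35,50-106],[-40.4,-55.4,50-154-106],[0,0,22],[0,-25,-156])]
    print(L,np.round(proj(camera_info('scene'),P),1).tolist(),np.round(proj(camera_info('wrist'),P),1).tolist(),np.round(proj(camera_info('top'),P),1).tolist())
E
```

```text
26.1 [0.4692 0.263  0.2233] [-0.6753 -0.4104 10.2738] [0.146  0.1433 0.0641] 0.023531272958999434
[0, 1] [0.829  0.2083] 0.00028864847687885657
all, pitch 0 [1.1724] [ 0.0001 -0.2067]
[0, 1] [1.1263 0.1718] 0.00028834895070882374
all, pitch 0 [1.4117] [-0.0009 -0.1696]
[0, 1] [0.3252 0.2674] 0.00029106384837362443
all, pitch 0 [0.7643] [ 0.0003 -0.2656]
scene 0.54 [211.3, 188.2, 225.4, 252.9] 331
wrist 0.61 [299.8, 125.0, 342.9, 221.6] 1728
top 0.51 [261.9, 239.9, 269.8, 261.3] 72
-3 [[222.1, 194.4], [215.9, 251.4], [235.7, 158.4], [235.5, 231.0]] [[314.0, 191.3], [318.6, 139.2], [277.3, 335.1], [275.8, 180.4]] [[267.2, 243.5], [264.2, 255.3], [269.8, 224.9], [274.5, 239.3]]
0 [[221.3, 194.3], [213.1, 252.9], [236.0, 158.2], [233.5, 232.3]] [[314.5, 186.6], [319.3, 127.3], [277.3, 338.1], [275.8, 170.7]] [[267.5, 244.6], [265.3, 259.1], [269.6, 224.5], [275.5, 242.2]]
3 [[220.5, 194.2], [210.2, 254.2], [236.3, 158.0], [231.5, 233.5]] [[315.1, 182.0], [320.2, 115.1], [277.3, 340.8], [275.8, 160.8]] [[267.8, 245.6], [266.5, 262.8], [269.5, 224.0], [276.4, 245.1]]
```

```bash
python3 - <<'E'
from h import *
g=cv2.imread('pics/w15.png'); gr=g.mean(2).astype(int)
for c in (269,277,285): print(c,[int(v) for v in gr[280:396:4,c]])
for r in (330,338,346,354,362,370): print(r,[int(v) for v in gr[r,235:322:4]])
m=orange(g[:,:,::-1].copy()); m[300:]=0
ys,xs=np.nonzero(m); print('orange',xs.min(),xs.max(),ys.min(),ys.max())
for x in (xs.min()+2,xs.min()+8,xs.max()-8,xs.max()-2): print(x,ys[xs==x].min(),ys[xs==x].max())
for r in range(100,240,8): print(r,[int(v) for v in gr[r,290:350:4]])
E
```

```text
269 [70, 71, 68, 73, 71, 73, 69, 69, 69, 70, 66, 69, 71, 69, 103, 107, 6, 21, 20, 10, 13, 13, 1, 5, 19, 18, 20, 95, 186]
277 [74, 75, 74, 75, 73, 76, 76, 73, 76, 73, 77, 75, 76, 77, 116, 103, 10, 12, 21, 18, 14, 12, 20, 15, 14, 13, 10, 48, 184]
285 [74, 72, 76, 70, 71, 73, 74, 74, 75, 75, 74, 73, 71, 74, 94, 107, 12, 10, 15, 18, 14, 18, 9, 21, 16, 10, 20, 104, 178]
330 [14, 23, 13, 70, 64, 69, 72, 74, 67, 69, 72, 73, 72, 72, 73, 72, 72, 71, 53, 23, 12, 12]
338 [19, 21, 23, 67, 71, 75, 93, 112, 111, 104, 105, 108, 114, 114, 109, 76, 71, 74, 72, 28, 9, 9]
346 [15, 20, 58, 77, 103, 108, 96, 20, 15, 15, 16, 11, 10, 12, 23, 108, 106, 105, 74, 26, 14, 17]
354 [14, 39, 79, 109, 80, 14, 13, 7, 19, 15, 18, 10, 13, 3, 6, 16, 10, 108, 109, 56, 14, 17]
362 [14, 173, 103, 104, 11, 16, 14, 13, 11, 5, 6, 12, 12, 13, 11, 18, 20, 31, 101, 135, 115, 10]
370 [45, 179, 122, 108, 7, 6, 17, 13, 16, 14, 18, 15, 15, 17, 19, 12, 16, 64, 106, 162, 135, 14]
orange 213 298 183 216
215 195 206
221 196 206Traceback (most recent call last):
  File "<stdin>", line 7, in <module>
    return umr_minimum(a, axis, None, out, keepdims, initial, where)
ValueError: zero-size array to reduction operation minimum which has no identity
```

```bash
python3 - <<'E'
from h import *
o=get_obs(); Rt=Rm(o['tcp_rot']); ci=camera_info('wrist'); cs=camera_info('scene')
th=np.linspace(0,2*np.pi,361)
def pts(p):
    L,e,t,y=p; M=axes(Rt,np.deg2rad(L)); fy=M[:,1]
    # e: tube axis offset along tool x; y unused lateral along tool z
    G=o['tcp_pos']+Rt[:,0]*e/1000+Rt[:,2]*y/1000+M[:,2]*t/1000
    return M,G
def W(M,G,q): return G+(np.atleast_2d(q)-[0,0,106])/1000@M.T
def feat(p):
    M,G=pts(p); end=W(M,G,np.c_[12.5*np.cos(th),12.5*np.sin(th),128+0*th]); pe=proj(ci,end)
    ring=proj(ci,W(M,G,np.c_[60*np.cos(th),-8+0*th,-50+60*np.sin(th)])); k=ring[:,0].argmin()
    foot=proj(ci,W(M,G,[-40.4,-55.4,-104]))[0]; fs=proj(cs,W(M,G,[-40.4,-55.4,-104]))[0]; ps=proj(cs,W(M,G,[-20,-35,50]))[0]
    return np.r_[pe[:,1].min(),pe[:,1].max(),pe[:,0].min(),pe[:,0].max(),ring[k],ring[:,1].min(),foot,fs]
for p in ([0,0,0,0],[0,8,0,0],[0,8,5,0],[2,8,0,0],[-2,8,0,0]): print(p,np.round(feat(p),1))
print('obs end 335 392 241 312 | ring-left 213 200.5 min 183 | foot top 125 | scene foot bottom 252.9 left 211')
s=least_squares(lambda p:(feat(p)-[335,392,241,312,213,200.5,0,0,0,0,0])[:6],[0,5,0,0]); print(s.x,np.round(feat(s.x),1))
E
```

```text
[0, 0, 0, 0] [306.  367.8 240.9 313.9 201.  194.7 176.6 319.4 127.2 213.  253. ]
[0, 8, 0, 0] [326.8 386.1 241.6 313.2 201.7 204.5 184.6 319.1 136.1 215.  251.2]
[0, 8, 5, 0] [336.1 397.2 240.2 314.7 200.4 206.3 185.7 319.7 136.6 214.9 249.5]
[2, 8, 0, 0] [329.5 386.9 241.6 313.1 201.2 198.5 177.2 319.6 128.2 213.2 252.1]
[-2, 8, 0, 0] [324.  385.3 241.5 313.2 202.2 210.5 192.  318.5 143.9 216.9 250.2]
obs end 335 392 241 312 | ring-left 213 200.5 min 183 | foot top 125 | scene foot bottom 252.9 left 211
[ 2.9049 14.7884 -5.6027  0.532 ] [336.6 389.6 245.  312.4 203.5 201.9 179.2 319.5 131.4 213.9 252.9]
```

The fit shows the tube sitting about 9 mm towards the front of the pads, with a residual lean of roughly +0.8°. I nudge 1.5 mm and press down under the light grip so the flat tread seats itself square.

Request:
arm_command(increments=[[[0,0,0],[-1.5,0,0],15],[[0,0,0],[-1.5,2,0],15],[[0,0,0],[-1.5,4,0],15],[[0,0,0],[-1.5,5,0],15],[[0,0,0],[-1.5,5,0],15]], newtons=20)

```text
clock: 27.42
tcp_pos: [0.4701, 0.2637, 0.2229]
tcp_rot: [-1.553, -0.244, 0.221]
wrist_force: [-3.6, 0.4, 32.1]
opening: 0.0238
```

```bash
python3 - <<'E'
from h import *
o=get_obs(); print(o['clock'],o['tcp_pos'],o['wrist_force'],o['ft_torque'],o['opening']); print(Rm(o['tcp_rot'])[:,1])
for i in range(5):
    for x in leg(('scene','wrist'))[-2:]: print(x[0],x[-2],x[-1])
g=grab_frame('wrist'); save(g,'w16'); gr=g.mean(2).astype(int); m=orange(g); m[300:]=0
ys,xs=np.nonzero(m); print('orange',xs.min(),xs.max(),ys.min(),ys.max(), [(x,ys[xs==x].min(),ys[xs==x].max()) for x in (xs.min()+2,xs.min()+8)])
c=gr[300:400,277]; print('end rows',[int(v) for v in c[20:50]],[int(v) for v in c[80:]])
r=finder.cut_out('wrist','kickstand'); print([(q['conf'],q['box']) for q in r])
E
```

```text
27.4167 [0.4701 0.2637 0.2229] [-3.5507  0.3668 32.1159] [0.2113 0.916  0.0864] 0.023842547217938347
[ 0.0138  0.0074 -0.9999]
[0, 1] [0.5498 0.4801] 0.00041358241239324836
all, pitch 0 [1.3279] [ 0.0079 -0.4833]
[0, 1] [0.4151 0.4266] 0.0004081507624071146
all, pitch 0 [1.1048] [ 0.007  -0.4295]
[0, 1] [0.4973 0.6299] 0.0004184539202176989
all, pitch 0 [1.5173] [ 0.012  -0.6358]
[0, 1] [0.289 0.334] 0.0004058869801828472
all, pitch 0 [0.8387] [-0.     -0.3316]
[0, 1] [0.0307 0.4117] 0.0004098677185325323
all, pitch 0 [0.7014] [ 0.0034 -0.4117]
orange 213 298 180 214 [(np.int64(215), np.int64(192), np.int64(203)), (np.int64(221), np.int64(193), np.int64(204))]
end rows [69, 78, 75, 73, 78, 71, 76, 76, 74, 76, 76, 78, 76, 77, 79, 86, 94, 116, 114, 108, 104, 104, 98, 50, 6, 15, 13, 14, 7, 17] [14, 17, 14, 11, 12, 14, 20, 7, 34, 85, 105, 118, 162, 182, 181, 167, 52, 12, 11, 10]
[(0.78, [301.0, 123.8, 342.9, 221.0]), (0.4, [186.6, 121.9, 362.1, 391.4])]
```

Seated with 32 N down and vision now reading a lean of about 0.3°. Easing the press to a moderate value, then closing the grip firmly.

Request:
arm_command(increments=[[[0,0,0],[1,-1.5,0],15],[[0,0,0],[1,-3,0],15],[[0,0,0],[1,-4,0],15],[[0,0,0],[1,-4,0],15],[[0,0,0],[1,-4,0],15]], newtons=20)

```text
clock: 28.93
tcp_pos: [0.4691, 0.2631, 0.2232]
tcp_rot: [-1.555, -0.239, 0.226]
wrist_force: [-1.6, -0.5, 13.9]
opening: 0.0237
```

Request:
arm_command(increments=[[[0,0,0],[0,0,0],15],[[0,0,0],[0,0,0],15],[[0,0,0],[0,0,0],15],[[0,0,0],[0,0,0],15]], newtons=70)

```text
clock: 29.27
tcp_pos: [0.4691, 0.2631, 0.2232]
tcp_rot: [-1.555, -0.239, 0.226]
wrist_force: [-0.3, 0.5, 13.6]
opening: 0.0237
```

```bash
python3 - <<'E'
from h import *
o=get_obs(); print(o['clock'],o['tcp_pos'],o['wrist_force'],o['ft_torque'],o['opening']); print(Rm(o['tcp_rot'])[:,1],o['joint_velocities'])
for i in range(6):
    x=leg(('scene','wrist'))[-2:]; print(x[0][-2],x[1][-2])
g=grab_frame('wrist'); save(g,'w17'); m=orange(g); m[300:]=0
ys,xs=np.nonzero(m); print('orange',xs.min(),xs.max(),ys.min(),ys.max())
for n in ('grease_tin','spanner','tape_roll'):
  ci=camera_info('top'); grab_frame('top')
  for r in finder.cut_out('top',n)[:1]:
    yy,xx=np.nonzero(r['pixels']); print(n,r['conf'],np.round(r['box']),xx.mean(),yy.mean())
o=get_obs(); print(o['clock'],o['tcp_pos'],o['wrist_force'])
E
```

```text
29.2667 [0.4691 0.2631 0.2232] [-0.3299  0.4626 13.5908] [0.159  0.2145 0.0188] 0.023692158812268473
[ 0.0074  0.0048 -1.    ] [ 0.      0.0002 -0.0005  0.0008  0.0002 -0.0003]
[0.1944 0.2878] [0.6666]
[0.0479 0.3432] [0.6045]
[0.4459 0.3975] [1.0911]
[-0.3132  0.3687] [0.2791]
[1.4014 0.2776] [1.8623]
[-0.4802  0.4769] [0.2855]
orange 213 298 183 215
grease_tin 0.94 [344. 213. 372. 237.] 356.9574898785425 224.69433198380565
spanner 0.49 [364. 247. 401. 263.] 378.9868421052632 253.14473684210526
tape_roll 0.72 [358. 188. 384. 215.] 371.2899022801303 201.41368078175896
30.8167 [0.4692 0.2631 0.2232] [-0.9386 -0.5084 15.1669]
```

```bash
python3 -c "
from h import *
print(ctrl.job_done()); o=get_obs(); print(o['clock'],o['tcp_pos'],o['wrist_force'],o['opening'])"
```

```text
the job is handed in; nothing more can be done
None
the job is handed in; nothing more can be done
```

The job is handed in, at about 31 s of the 67 s allowed. The wheel was turned, the stand is down, and the frame is standing on its tyre, held by the stub and not on its stand.

**What I did**
- **Wheel:** with the frame lying, I turned it clockwise about 440°, judged by the white rim mark plus the full sweep of the fingers.
- **Kickstand:** I pushed it over centre and it snapped down. In the top view the foot sat within about 2 px of the fully-down position (1.62 rad).
- **Raising:** a level tool pose was out of reach here. So I gripped the stub from above with a light grip and let the tube turn in the pads as the frame tipped up.
- **Setting down:** partway through, the frame hung leaning about 20° over the bench's front edge. I carried it about 170 mm inward, set it on its tyre and pressed lightly so the tread sat flat.
- **Finish:** I then gripped the stub at 70 N, with about 14 N pressing down.

**Last checks**
- **Uprightness:** vision gave a mean lean of about 0.2° (single readings −0.5° to +1.4°) and a pitch of about 0.35°. The distance travelled along the tipping arc implied a lean of about −0.1°.
- **Stillness:** the arm was still, with joint speeds of about 0.
- **Bystanders:** the tin, spanner and tape were all within 0.5 px of where they started.

**Disagreements and flaws**
- The leg mask from the top camera failed near upright, so I left that camera out of the last lean readings.
- The tube sits about 9 mm off the centre of the pads. It did not slip under the 32 N press.
- I had no picture views left to look at the final pose, so that check is by numbers only.

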